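# Reset and restart the units on the repair bench

## Task

Restart the test run on the repair bench: with your fingertips, gently press the red button all the way down, keep it down for about half a second and let it spring back up, then press the green button in the same way. Nothing is to be gripped, lifted or shoved along: the two units you press stay standing where they are, do not touch the units with the yellow and blue buttons, and leave the capacitors, screwdriver and circuit board as they lie. Finish with the hand drawn back at least 10 cm clear of the buttons.

Things in the scene. Friction and masses are not known exactly. Their poses are not given: they have to be found in the camera images.
- red_unit: loose control unit with the red button: white plastic box, 75 (x) x 95 (y) x 42 (z) mm, about 0.4 kg, standing on the bench; origin at the centre of its underside, z up; a small black window lies on its top towards its -x edge, the button 15 mm from the centre towards +x. It can be turned up to 0.5 rad about the vertical.
- red_top (a point): centre of the flat top of the red button, a round cap 32 mm in diameter standing 14 mm proud of the unit's top (56 mm above the bench when up); the point moves down with the cap
- red_button (a joint): how far the red button is pressed down, in m: 0 up, 0.008 fully down. It springs back when released. It takes about 1.2 N to start it, 4.2 N to hold it 5 mm down (which counts as pressed) and 6 N to hold it at the end of its 8 mm travel.
- green_unit: loose control unit with the green button: white plastic box, 75 (x) x 95 (y) x 42 (z) mm, about 0.4 kg, standing on the bench; origin at the centre of its underside, z up; a small black window lies on its top towards its -x edge, the button 15 mm from the centre towards +x. It can be turned up to 0.5 rad about the vertical.
- green_top (a point): centre of the flat top of the green button, a round cap 32 mm in diameter standing 14 mm proud of the unit's top (56 mm above the bench when up); the point moves down with the cap
- green_button (a joint): how far the green button is pressed down, in m: 0 up, 0.008 fully down. It springs back when released. It takes about 1.2 N to start it, 4.2 N to hold it 5 mm down (which counts as pressed) and 6 N to hold it at the end of its 8 mm travel.
- yellow_unit: loose control unit with the yellow button: white plastic box, 75 (x) x 95 (y) x 42 (z) mm, about 0.4 kg, standing on the bench; origin at the centre of its underside, z up; a small black window lies on its top towards its -x edge, the button 15 mm from the centre towards +x. It can be turned up to 0.5 rad about the vertical.
- yellow_top (a point): centre of the flat top of the yellow button, a round cap 32 mm in diameter standing 14 mm proud of the unit's top (56 mm above the bench when up); the point moves down with the cap
- yellow_button (a joint): how far the yellow button is pressed down, in m: 0 up, 0.008 fully down; must stay up
- blue_unit: loose control unit with the blue button: white plastic box, 75 (x) x 95 (y) x 42 (z) mm, about 0.4 kg, standing on the bench; origin at the centre of its underside, z up; a small black window lies on its top towards its -x edge, the button 15 mm from the centre towards +x. It can be turned up to 0.5 rad about the vertical.
- blue_top (a point): centre of the flat top of the blue button, a round cap 32 mm in diameter standing 14 mm proud of the unit's top (56 mm above the bench when up); the point moves down with the cap
- blue_button (a joint): how far the blue button is pressed down, in m: 0 up, 0.008 fully down; must stay up
- cap0: loose black capacitor with a silver top, a cylinder 25 mm in diameter and 40 mm tall standing upright on the bench, 30 g; origin at the centre of its underside
- cap1: loose black capacitor with a silver top, a cylinder 25 mm in diameter and 40 mm tall standing upright on the bench, 30 g; origin at the centre of its underside
- cap2: loose black capacitor with a silver top, a cylinder 25 mm in diameter and 40 mm tall standing upright on the bench, 30 g; origin at the centre of its underside
- driver: loose screwdriver with an orange handle, lying on the bench beyond the units, about 0.2 m long and under 40 mm high; origin under its middle
- board: loose green circuit board with parts on it, 70 x 110 x 11 mm, lying on the bench beyond the units; origin at the centre of its underside
Not all that is in view belongs to the job. What is shaped like the green_unit but pink or purple is not meant.

How it is judged (in metres and radians):
On the way, in this order (a step that is already met when the one before it is completed fails the run):
1. the red button is pressed down at least 5 mm by the fingers for 0.2 s (value of joint red_button above 0.005 m and contact force between the fingers and red_unit above 1 N), for 0.2 s.
2. the red button is let go and up again (value of joint red_button below 0.0015 m), for 0.05 s.
3. the green button is pressed down at least 5 mm by the fingers for 0.2 s, with the red one up (value of joint green_button above 0.005 m and contact force between the fingers and green_unit above 1 N and value of joint red_button below 0.0015 m), for 0.2 s.
At the end, for the whole second after the job is handed in: All four buttons are up (within 1.5 mm); the units stand flat (within 0.05 rad), at rest, within 20 mm of where they began; the capacitors are upright and, like the screwdriver and the board, at rest within 15 mm of where they began; the TCP is more than 90 mm from every button (value of joint each of red_button, green_button, yellow_button, blue_button below 0.0015 m and distance of each of red_unit, green_unit, yellow_unit, blue_unit from where it was at the start of the episode below 0.02 m and angle between each of red_unit, green_unit, yellow_unit, blue_unit's own z axis and vertical below 0.05 rad and linear speed of each of red_unit, green_unit, yellow_unit, blue_unit, cap0, cap1, cap2, driver, board below 0.02 m/s and distance of each of cap0, cap1, cap2, driver, board from where it was at the start of the episode below 0.015 m and angle between each of cap0, cap1, cap2, board's own z axis and vertical below 0.2 rad and distance between the grasp point and red_top above 0.09 m and distance between the grasp point and green_top above 0.09 m and distance between the grasp point and yellow_top above 0.09 m and distance between the grasp point and blue_top above 0.09 m); the robot touches nothing.
It fails at once if the yellow or blue button is pressed more than 2 mm (value of joint any of yellow_button, blue_button above 0.002 m).
It fails at once if the robot touches the unit with the yellow or blue button (over 0.5 N) (contact force between any of the fingers, the arm and yellow_unit above 0.5 N or contact force between any of the fingers, the arm and blue_unit above 0.5 N).
It fails at once if a unit is shoved more than 20 mm, lifted more than 8 mm or tipped more than 0.15 rad (distance of any of red_unit, green_unit, yellow_unit, blue_unit from where it was at the start of the episode above 0.02 m or height (world z) of any of red_unit, green_unit, yellow_unit, blue_unit above 0.008 m or angle between any of red_unit, green_unit, yellow_unit, blue_unit's own z axis and vertical above 0.15 rad).
It fails at once if a unit is pressed harder than 30 N (contact force between any of the fingers, the arm and red_unit above 30 N or contact force between any of the fingers, the arm and green_unit above 30 N).
It fails at once if a capacitor, the screwdriver or the circuit board is moved more than 15 mm or a capacitor tipped (distance of any of cap0, cap1, cap2, driver, board from where it was at the start of the episode above 0.015 m or angle between any of cap0, cap1, cap2's own z axis and vertical above 0.3 rad).
It also fails if it takes over 42 s, if anything falls off the work surface, if the arm or the gripper's body presses on something with over 40 N, if the wrist force passes 120 N, or if a joint passes its speed limit or range.

## Robot

A 7-joint arm with a two-finger parallel gripper is mounted at the origin on the work surface. World frame = base frame: x ahead of the robot, y to its left, z up, the work surface at z = 0. Lengths are in mm, angles in rad, forces in N, time in s.
With the tool pointing down it reaches from about 400 to 900 mm from the base axis. Payload 5.5 kg.
Tool frame: the origin (TCP) lies between the finger pads, 19 mm behind the fingertips; this is the grasp point; z points along the fingers, y is the line along which they close (so a half turn about z gives the same grasp; the last joint's range is limited). The gripper opens to 92 mm and grips with 3 to 60 N. Pads are 19 mm wide; open, the fingers measure 130 mm over their backs; the gripper's body (75 mm by 190 mm) begins 47 mm behind the grasp point.
Start: joints at [-0.991, 0.501, -0.427, 1.55, 0.221, 1.138, -0.21], TCP at [202.455, 617.666, 245.529] pointing down, gripper open.
Joint ranges: [-2.88, 2.88], [-0.31, 2.03], [-1.54, 1.56], [0.2, 2.42], [-1.41, 4.55], [0.19, 2.02], [-2.57, 2.57]. Speed limits (rad/s): [2.57, 2.57, 3.14, 3.14, 3.14, 3.14, 3.14].

## Interface

Orientations are given as a unit quaternion [w, x, y, z].
In Python, from station import r gives the robot as it stands. The module is installed in compiled form; this text tells all that it offers.
- The arm moves only by the tool drive_tool, never from a script. Its argument "plan" is text: rows parted by semicolons, each of 5 numbers parted by spaces: the shift along the tool's x, y, z scaled (see below), then the turn about the tool's z scaled (see below), then the opening, from -1 (shut) to 1 (fully open). In form: tx ty tz roll gripper; .... A call has 1 to 12 rows; each row is the pose to reach, as a shift and turn from the pose commanded when the call began, along the tool's axes at that moment; what a row does not reach only later rows make up. The controller multiplies each number of a shift by 1 m and each number of a turn by 2 rad. A row lasts 1/8 s, in which the tool goes at most 62.5 mm and 10.7 degrees, less where a joint would pass 70% of its speed; a pose out of reach is approached as far as the arm can. A call with a number of a shift or a turn outside -1 to 1 is refused whole. A call with a gripper value outside its range is refused whole. The fingers move at their own pace and stop on an object; "force" is the grip in N (left out, the last holds). Time passes only in rows, so rows that repeat a pose let the fingers close. It gives the time, the measured TCP pose, the force, the opening and the grip force at its end, in the units of the state.
- r.observe(): the state, without advancing time (a new reading comes with each control period).
- r.read_camera(name): name is "side" or "top"; returns a dict with "image" (384x512x3 uint8, blue, green, red), "z_map" (384x512 float32, mm along the optical axis (not along the pixel's ray), 0 where there is no reading), "vertical_fov" (degrees; the focal length in pixels is half the picture's height over the tangent of half this angle, whatever the lens; pixels are square), "cx", "cy" (the principal point, pixels), "k1" (the pictures are not rectified: a ray, as slopes to the right and down, at radius r is drawn at 1 + k1 r^2 times it, then the intrinsics apply), "R" (3x3) and "t" (3): a world point X has camera coordinates R X + t. Camera axes: x right, y down, z forward; pixel columns grow to the right and rows downward; lengths in mm; the calibration is good to about 2 mm. A picture is of the moment at which its call begins.
- r.close_job(): hands the job in; it is judged then, once.
The state is a dict: "time_s": time; "joint_positions": joint angles; "qvel": joint speeds; "tau": joint torques, N m; "ee_pos": TCP position; "tool_rot": TCP orientation; "contact_force": force on the tool from outside, world axes, zero at the start; "moment": the same for the moment, N m; "grip_width": finger opening in mm; "finger_force": force on a finger pad.
Only numpy, scipy, OpenCV 4.12 (cv2) and the standard library are available. Lean on these libraries where they do the work, as an engineer would, in place of code of your own. Each camera call takes 0.05 s, during which the arm holds its last target. There are 200 camera calls.

## Working session

There is one attempt and no reset: what is moved stays moved. The work goes in short steps, Python scripts to look and compute and a tool call to move; the robot and the scene stay as the last step left them, time stands still between calls to the robot, and variables do not carry over. Pictures are saved under pics/ and viewed, at most 10 in all, crops included, and the job is handed in when it is done.

Besides the shell and the picture viewer there is one more tool, called after "Request:" as name(argument=value, ...) on one line, values as JSON. drive_tool: Moves the arm, as the interface text tells. Shifts and turns lie within -1 to 1; 1 stands for 1 m of shift or 2 rad of turn. Its arguments: {"type":"object","properties":{"plan":{"type":"string"},"force":{"type":"number"}},"required":["plan"]}

```bash
mkdir -p pics; cat > h.py <<'E'
import numpy as np, cv2
from station import r
def K(c):
    f=c["image"].shape[0]/2/np.tan(np.radians(c["vertical_fov"])/2)
    return np.array([[f,0,c["cx"]],[0,f,c["cy"]],[0,0,1.]]), np.array([c["k1"],0,0,0,0.])
def ray(c,uv):
    k,d=K(c); n=cv2.undistortPoints(np.array([[uv]],float),k,d).ravel()
    R=np.array(c["R"]);t=np.array(c["t"]); return -R.T@t, R.T@np.array([n[0],n[1],1.])
def onplane(c,uv,z):
    o,d=ray(c,uv); return o+d*(z-o[2])/d[2]
def depthpt(c,uv):
    o,d=ray(c,uv); return o+d*c["z_map"][int(round(uv[1])),int(round(uv[0]))]
def two(c1,u1,c2,u2):
    o1,d1=ray(c1,u1);o2,d2=ray(c2,u2)
    s=np.linalg.lstsq(np.c_[d1,-d2],o2-o1,rcond=None)[0]
    a,b=o1+s[0]*d1,o2+s[1]*d2; return (a+b)/2,np.linalg.norm(a-b)
E
python3 - <<'E'
from h import *
o=r.observe(); print({k:np.round(v,3) for k,v in o.items()})
for n in("top","side"):
    c=r.read_camera(n); np.save(n+".npy",c,allow_pickle=True); cv2.imwrite(f"pics/{n}0.png",c["image"])
    print(n,-np.array(c["R"]).T@np.array(c["t"]),c["k1"],c["vertical_fov"])
E
```

```text
{'time_s': np.float64(0.0), 'joint_positions': array([-0.991,  0.502, -0.427,  1.551,  0.221,  1.138, -0.21 ]), 'qvel': array([ 0.   , -0.   ,  0.   , -0.001, -0.002,  0.001,  0.001]), 'tau': array([-1.0000e-03, -5.6660e+01, -5.8160e+00, -2.7911e+01, -6.9000e-02,
        3.0000e-02,  0.0000e+00]), 'ee_pos': array([202.35 , 617.015, 244.497]), 'tool_rot': array([-0.   ,  0.158,  0.987, -0.001]), 'contact_force': array([ 1.029, -0.046, -0.087]), 'moment': array([0.014, 0.036, 0.051]), 'finger_force': np.float64(0.0), 'grip_width': np.float64(91.749)}
top [ 441.68228506  -32.77117799 1092.58978411] -0.13457310368155367 51.55479113394733
side [482.21083264 856.38006059 595.62455307] -0.11769912927248648 46.241224540255715
```

View pics/top0.png

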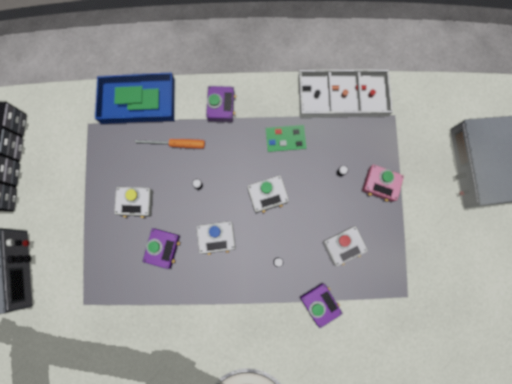

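View pics/side0.png

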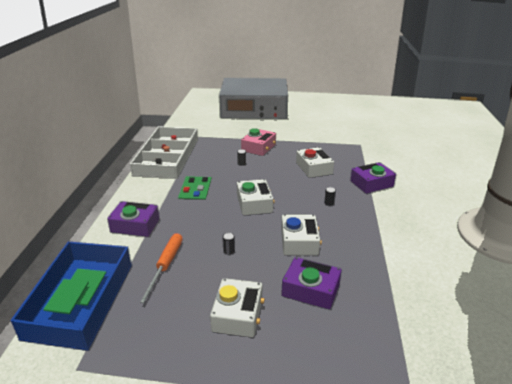

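The top view shows the red button at (345,241) and the green button on a white box at (267,188). Yellow is at (131,196) and blue at (215,231).

Lookalikes in the top view:
- **Green buttons on other colours:** purple units at (214,100), (154,247) and (318,310), and a pink unit at (388,176).
- **Green but not buttons:** the board at (286,139) and the boards in the tray at (130,96).
- **Red but not buttons:** small parts in the grey tray at (365,92).

I choose the white-bodied units. In the side view their red button is at about (310,154) and their green at (248,187).

```bash
cat > m.py <<'E'
from h import *
T=np.load("top.npy",allow_pickle=True).item();S=np.load("side.npy",allow_pickle=True).item()
H={"red":[(0,8),(172,180)],"green":[(45,80)],"yellow":[(22,35)],"blue":[(105,125)]}
G={"red":((345,241),(310,154)),"green":((267,188),(248,187)),"yellow":((131,196),(229,293)),"blue":((215,231),(293,224))}
def blob(c,name,g):
    h=cv2.cvtColor(c["image"],cv2.COLOR_BGR2HSV)
    m=sum((cv2.inRange(h,(a,110,60),(b,255,255)) for a,b in H[name]))
    n,l,st,ce=cv2.connectedComponentsWithStats(m)
    i=1+np.argmin(np.linalg.norm(ce[1:]-g,axis=1)); return ce[i],st[i]
for n,(a,b) in G.items():
    (u,s1),(v,s2)=blob(T,n,a),blob(S,n,b)
    p,e=two(T,u,S,v)
    print(n,u.round(1),s1[2:],v.round(1),s2[2:],"tri",p.round(1),"gap",e.round(1),"top@56",onplane(T,u,56).round(1),"side@56",onplane(S,v,56).round(1),"depthT",depthpt(T,u).round(1),"depthS",depthpt(S,v).round(1))
# white box orientation and capacitors in top view
hsv=cv2.cvtColor(T["image"],cv2.COLOR_BGR2HSV)
for n,(a,b) in G.items():
    m=np.zeros(hsv.shape[:2],np.uint8); x,y=a
    m[y-30:y+40,x-35:x+35]=((hsv[...,2]>130)&(hsv[...,1]<60))[y-30:y+40,x-35:x+35]*255
    cs=max(cv2.findContours(m,cv2.RETR_EXTERNAL,cv2.CHAIN_APPROX_NONE)[0],key=cv2.contourArea)
    box=cv2.boxPoints(cv2.minAreaRect(cs)); w=np.array([onplane(T,q,42)[:2] for q in box])
    print(n,"box centre",w.mean(0).round(1),"sides",np.linalg.norm(np.diff(w,axis=0),axis=1).round(0),"corners",w.round(0).tolist())
for q in((198,184),(343,171),(278,262)): print("cap",onplane(T,q,40).round(0))
crop=np.hstack([cv2.resize(T["image"][150:290,230:390],(400,350),interpolation=2),cv2.resize(S["image"][130:230,220:340],(400,350),interpolation=2)])
cv2.imwrite("pics/crop.png",crop)
E
python3 m.py
```

```text
red [344.4 240. ] [10  9 62] [309.8 152.7] [11  8 68] tri [ 452.  -266.8   51.2] gap 0.4 top@56 [ 452.1 -265.7   56. ] side@56 [ 452.  -256.9   56. ] depthT [ 452.2 -266.4   53.2] depthS [ 452.  -257.1   55.9]
green [266.1 187.2] [ 8  8 49] [248.  186.4] [11  8 77] tri [597.9 -65.2  51.1] gap 1.0 top@56 [596.6 -65.1  56. ] side@56 [597.4 -57.   56. ] depthT [596.2 -65.   59.2] depthS [597.3 -56.5  56.3]
yellow [131.  194.7] [ 9 10 73] [228.1 293.2] [ 18  16 236] tri [587.4 297.1  50.4] gap 1.4 top@56 [585.9 295.2  56. ] side@56 [587.1 302.7  56. ] depthT [585.7 294.6  58.1] depthS [586.8 304.1  57.3]
blue [214.2 231.3] [10 10 76] [293.1 222.8] [ 14  11 124] tri [484.8  73.8  50.7] gap 0.9 top@56 [484.1  73.3  56. ] side@56 [485.3  81.4  56. ] depthT [484.2  73.4  55.4] depthS [485.3  81.5  56.1]
red box centre [ 438.3 -269.5] sides [187. 183. 184.] corners [[532.0, -180.0], [527.0, -367.0], [344.0, -357.0], [351.0, -173.0]]
green box centre [585.6 -66.4] sides [187. 186. 182.] corners [[681.0, 24.0], [676.0, -162.0], [490.0, -155.0], [495.0, 27.0]]
yellow box centre [573.1 302.3] sides [194. 186. 190.] corners [[670.0, 401.0], [664.0, 207.0], [478.0, 206.0], [481.0, 396.0]]
blue box centre [474.2  74.5] sides [185. 181. 181.] corners [[567.0, 165.0], [563.0, -19.0], [381.0, -15.0], [385.0, 166.0]]
cap [613. 117.  40.]
cap [ 638. -276.   40.]
cap [400. -91.  40.]
```

View pics/crop.png

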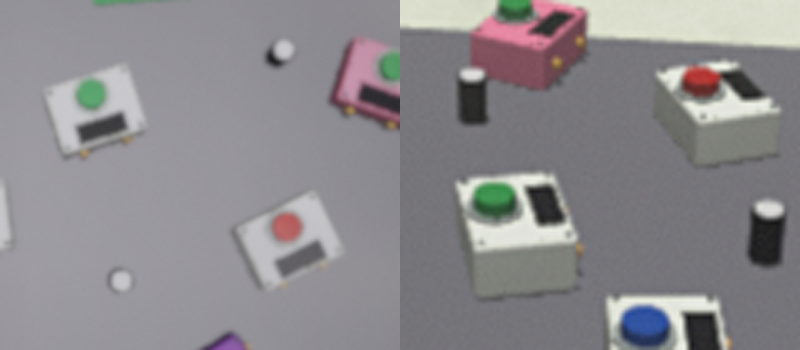

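The crop confirms both targets: white boxes with a green button at crop (91,94) and a red one at (287,227), each with its black window on the robot side. Seen from above, the caps lie at red (452,-266) and green (597,-65). The side-view blobs include the cap walls, which explains their 8 mm shift in y and the 51 mm height; the depth map gives 53–59 mm, which fits the stated 56. Next I work out the first move.

```bash
cat > go.py <<'E'
import sys; from h import *
from scipy.spatial.transform import Rotation as Ro
o=r.observe(); q=np.array(o["tool_rot"]); M=Ro.from_quat(q[[1,2,3,0]]).as_matrix(); p=np.array(o["ee_pos"])
print("t",o["time_s"],"p",p.round(1),"F",np.round(o["contact_force"],2),"grip",round(float(o["grip_width"]),1),"q",np.round(o["joint_positions"],2),"axes",M.round(3).tolist())
for a in sys.argv[1:]:
    g=np.array(eval(a),float); print(a,"shift m",(M.T@(g-p)/1000).round(4))
E
python3 go.py "(560,150,200)"
```

```text
t 0.1 p [202.4 617.1 244.6] F [ 0.26 -0.07 -0.05] grip 92.0 q [-0.99  0.5  -0.43  1.55  0.22  1.14 -0.21] axes [[-0.95, 0.312, -0.001], [0.312, 0.95, -0.002], [0.0, -0.002, -1.0]]
(560,150,200) shift m [-0.4853 -0.3323  0.0451]
```

Request:
drive_tool(plan="-0.485 -0.332 0.045 0 -1; -0.485 -0.332 0.045 0 -1; -0.485 -0.332 0.045 0 -1; -0.485 -0.332 0.045 0 -1; -0.485 -0.332 0.045 0 -1; -0.485 -0.332 0.045 0 -1; -0.485 -0.332 0.045 0 -1; -0.485 -0.332 0.045 0 -1; -0.485 -0.332 0.045 0 -1; -0.485 -0.332 0.045 0 -1; -0.485 -0.332 0.045 0 -1; -0.485 -0.332 0.045 0 -1", force=5)

```text
time_s: 1.6
ee_pos: [558.9, 152.5, 200.2]
tool_rot: [-0.001, 0.157, 0.988, 0.0]
contact_force: [0.1, 0.7, 0.8]
grip_width: 0.3
finger_force: 0.0
```

```bash
python3 go.py "(452,-266,140)"
```

```text
t 1.6 p [558.9 152.5 200.2] F [0.06 0.74 0.83] grip 0.3 q [-0.13  0.4  -0.23  1.78  0.11  0.97  0.85] axes [[-0.951, 0.31, -0.001], [0.31, 0.951, 0.001], [0.001, 0.0, -1.0]]
(452,-266,140) shift m [-0.0282 -0.431   0.06  ]
```

Request:
drive_tool(plan="-0.028 -0.431 0.06 0 -1; -0.028 -0.431 0.06 0 -1; -0.028 -0.431 0.06 0 -1; -0.028 -0.431 0.06 0 -1; -0.028 -0.431 0.06 0 -1; -0.028 -0.431 0.06 0 -1; -0.028 -0.431 0.06 0 -1; -0.028 -0.431 0.06 0 -1; -0.028 -0.431 0.06 0 -1; -0.028 -0.431 0.06 0 -1; -0.028 -0.431 0.06 0 -1; -0.028 -0.431 0.06 0 -1")

```text
time_s: 3.1
ee_pos: [452.8, -266.2, 140.7]
tool_rot: [0.0, 0.157, 0.988, 0.0]
contact_force: [0.7, 0.2, 0.2]
grip_width: 0.5
finger_force: 0.0
```

```bash
python3 go.py "(452,-266,90)"; python3 - <<'E'
from h import *
c=r.read_camera("side"); cv2.imwrite("pics/s1.png",cv2.resize(c["image"][60:260,200:450],(750,600)))
E
```

```text
t 3.1 p [ 452.8 -266.2  140.7] F [0.67 0.22 0.19] grip 0.5 q [ 0.54  0.38 -0.07  1.96  0.04  0.8   1.71] axes [[-0.951, 0.31, 0.0], [0.31, 0.951, 0.0], [-0.0, 0.0, -1.0]]
(452,-266,90) shift m [ 0.0008 -0.      0.0507]
```

View pics/s1.png

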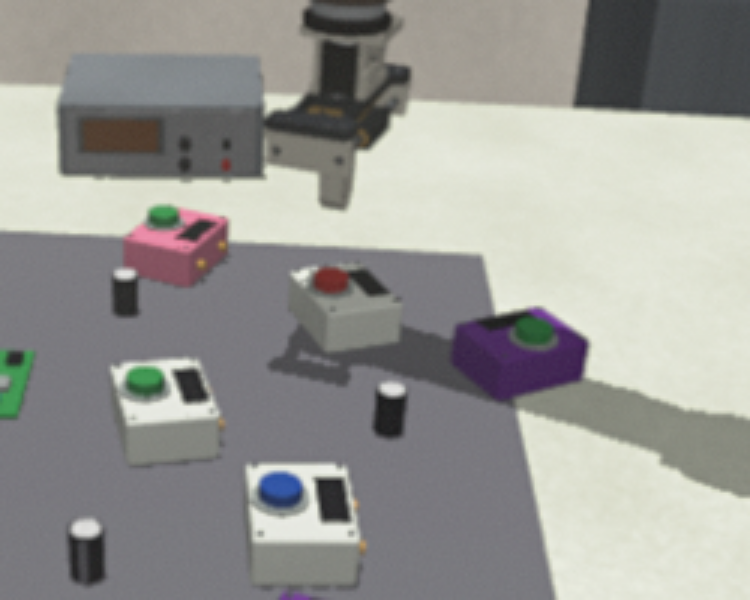

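The closed fingertips at crop (335,205) hang straight above the red button at crop (330,282), and nothing else is near. I lower to just above the cap.

Request:
drive_tool(plan="0.001 0 0.025 0 -1; 0.001 0 0.045 0 -1; 0.001 0 0.055 0 -1; 0.001 0 0.06 0 -1; 0.001 0 0.06 0 -1; 0.001 0 0.06 0 -1")

```text
time_s: 3.9
ee_pos: [451.8, -267.1, 81.1]
tool_rot: [0.001, 0.158, 0.987, -0.0]
contact_force: [-0.6, -0.8, 0.1]
grip_width: 0.5
finger_force: 0.0
```

Request:
drive_tool(plan="0 0 0.004 0 -1; 0 0 0.007 0 -1; 0 0 0.009 0 -1; 0 0 0.01 0 -1; 0 0 0.01 0 -1")

```text
time_s: 4.53
ee_pos: [451.6, -267.0, 70.7]
tool_rot: [0.0, 0.158, 0.987, -0.0]
contact_force: [-0.0, 0.2, 3.8]
grip_width: 0.2
finger_force: 1.9
```

Request:
drive_tool(plan="0 0 0.0015 0 -1; 0 0 0.003 0 -1; 0 0 0.004 0 -1; 0 0 0.004 0 -1; 0 0 0.004 0 -1; 0 0 0.004 0 -1; 0 0 0.004 0 -1")

```text
time_s: 5.4
ee_pos: [451.6, -267.0, 67.0]
tool_rot: [0.0, 0.158, 0.987, -0.0]
contact_force: [-0.5, 1.3, 8.6]
grip_width: 0.3
finger_force: 4.4
```

At 8.6 N the button is on its end stop, and it has been held there for about half a second. I release gently and rise.

Request:
drive_tool(plan="0 0 -0.004 0 -1; 0 0 -0.009 0 -1; 0 0 -0.015 0 -1; 0 0 -0.03 0 -1; 0 0 -0.06 0 -1; 0 0 -0.093 0 -1; 0 0 -0.093 0 -1; 0 0 -0.093 0 -1")

```text
time_s: 6.4
ee_pos: [450.9, -266.6, 159.5]
tool_rot: [-0.0, 0.158, 0.987, 0.0]
contact_force: [-0.8, -0.4, 0.4]
grip_width: 0.6
finger_force: 0.0
```

```bash
python3 - <<'E'
import m
E
python3 go.py "(597,-65,140)"; python3 - <<'E'
from h import *
c=r.read_camera("side"); np.save("side2.npy",c,allow_pickle=True)
a=np.load("side.npy",allow_pickle=True).item()["image"]; b=c["image"]
s=lambda i:cv2.resize(i[130:230,220:340],(400,350),interpolation=2)
cv2.imwrite("pics/c2.png",np.hstack([s(a),s(b)]))
E
```

```text
red [344.4 240. ] [10  9 62] [309.8 152.7] [11  8 68] tri [ 452.  -266.8   51.2] gap 0.4 top@56 [ 452.1 -265.7   56. ] side@56 [ 452.  -256.9   56. ] depthT [ 452.2 -266.4   53.2] depthS [ 452.  -257.1   55.9]
green [266.1 187.2] [ 8  8 49] [248.  186.4] [11  8 77] tri [597.9 -65.2  51.1] gap 1.0 top@56 [596.6 -65.1  56. ] side@56 [597.4 -57.   56. ] depthT [596.2 -65.   59.2] depthS [597.3 -56.5  56.3]
yellow [131.  194.7] [ 9 10 73] [228.1 293.2] [ 18  16 236] tri [587.4 297.1  50.4] gap 1.4 top@56 [585.9 295.2  56. ] side@56 [587.1 302.7  56. ] depthT [585.7 294.6  58.1] depthS [586.8 304.1  57.3]
blue [214.2 231.3] [10 10 76] [293.1 222.8] [ 14  11 124] tri [484.8  73.8  50.7] gap 0.9 top@56 [484.1  73.3  56. ] side@56 [485.3  81.4  56. ] depthT [484.2  73.4  55.4] depthS [485.3  81.5  56.1]
red box centre [ 438.3 -269.5] sides [187. 183. 184.] corners [[532.0, -180.0], [527.0, -367.0], [344.0, -357.0], [351.0, -173.0]]
green box centre [585.6 -66.4] sides [187. 186. 182.] corners [[681.0, 24.0], [676.0, -162.0], [490.0, -155.0], [495.0, 27.0]]
yellow box centre [573.1 302.3] sides [194. 186. 190.] corners [[670.0, 401.0], [664.0, 207.0], [478.0, 206.0], [481.0, 396.0]]
blue box centre [474.2  74.5] sides [185. 181. 181.] corners [[567.0, 165.0], [563.0, -19.0], [381.0, -15.0], [385.0, 166.0]]
cap [613. 117.  40.]
cap [ 638. -276.   40.]
cap [400. -91.  40.]
t 6.4 p [ 450.9 -266.6  159.5] F [-0.75 -0.37  0.41] grip 0.6 q [ 0.54  0.35 -0.07  1.95  0.03  0.84  1.71] axes [[-0.95, 0.311, -0.0], [0.311, 0.95, 0.0], [0.0, 0.0, -1.0]]
(597,-65,140) shift m [-0.076   0.2371  0.0195]
```

View pics/c2.png

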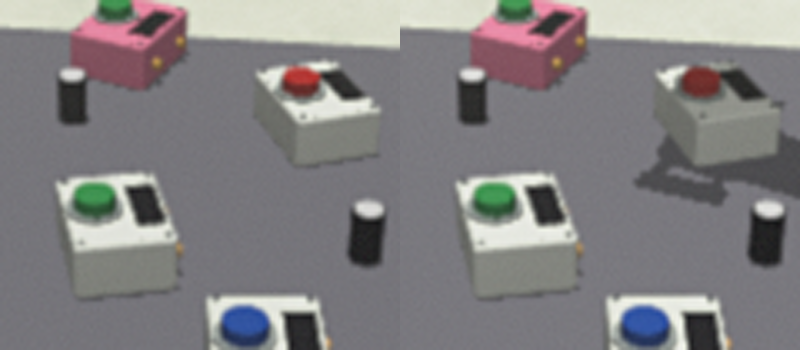

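The before and after crops match. The red unit has not moved, at (302,80) before and (702,80) after, and its cap is up again. Now to the green button.

Request:
drive_tool(plan="-0.076 0.237 0.02 0 -1; -0.076 0.237 0.02 0 -1; -0.076 0.237 0.02 0 -1; -0.076 0.237 0.02 0 -1; -0.076 0.237 0.02 0 -1; -0.076 0.237 0.02 0 -1; -0.076 0.237 0.02 0 -1; -0.076 0.237 0.02 0 -1")

```text
time_s: 7.45
ee_pos: [596.7, -67.1, 139.5]
tool_rot: [-0.0, 0.159, 0.987, -0.0]
contact_force: [1.1, 0.6, 0.2]
grip_width: 0.7
finger_force: 0.0
```

```bash
python3 go.py "(597,-65,81)"; python3 - <<'E'
from h import *
c=r.read_camera("side"); cv2.imwrite("pics/s3.png",cv2.resize(c["image"][60:260,150:400],(750,600)))
E
```

```text
t 7.45 p [596.7 -67.1 139.5] F [1.09 0.64 0.17] grip 0.7 q [ 0.17  0.5  -0.13  1.78  0.08  0.87  1.25] axes [[-0.949, 0.314, -0.0], [0.314, 0.949, -0.001], [0.0, -0.001, -1.0]]
(597,-65,81) shift m [0.0004 0.0021 0.0585]
```

View pics/s3.png

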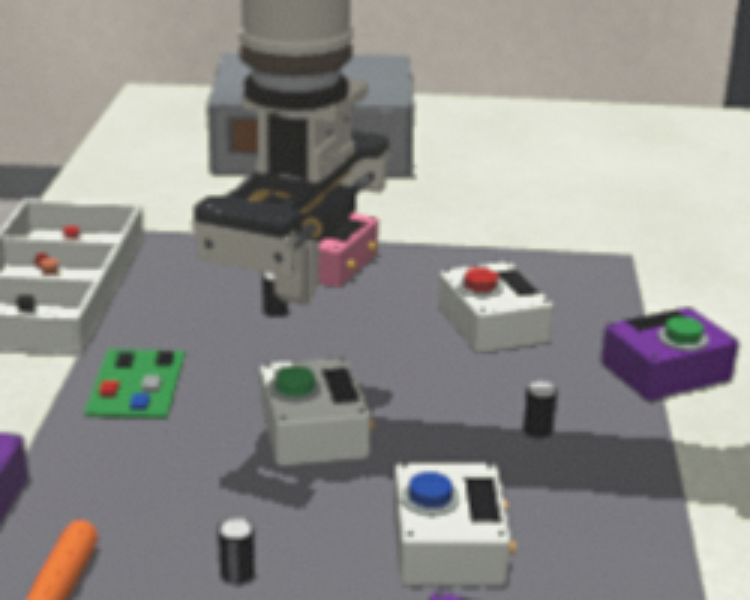

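The fingertips at crop (295,298) hang above the white unit's green button at crop (295,382). The red button at (481,280) is up. I lower to about 81 mm.

Request:
drive_tool(plan="0 0.002 0.025 0 -1; 0 0.002 0.043 0 -1; 0 0.002 0.053 0 -1; 0 0.002 0.058 0 -1; 0 0.002 0.058 0 -1; 0 0.002 0.058 0 -1")

```text
time_s: 8.25
ee_pos: [598.5, -63.5, 82.1]
tool_rot: [0.001, 0.158, 0.987, 0.0]
contact_force: [-0.1, -0.0, 0.1]
grip_width: 0.5
finger_force: 0.0
```

Request:
drive_tool(plan="0 0 0.004 0 -1; 0 0 0.007 0 -1; 0 0 0.009 0 -1; 0 0 0.01 0 -1; 0 0 0.01 0 -1")

```text
time_s: 8.88
ee_pos: [598.1, -63.4, 71.7]
tool_rot: [0.0, 0.158, 0.987, 0.0]
contact_force: [-1.1, 0.1, 3.0]
grip_width: 0.5
finger_force: 1.6
```

Request:
drive_tool(plan="0 0 0.0015 0 -1; 0 0 0.003 0 -1; 0 0 0.0045 0 -1; 0 0 0.005 0 -1; 0 0 0.005 0 -1; 0 0 0.005 0 -1; 0 0 0.005 0 -1; 0 0 0.005 0 -1")

```text
time_s: 9.88
ee_pos: [598.2, -63.4, 67.1]
tool_rot: [0.0, 0.158, 0.987, 0.0]
contact_force: [-1.4, 0.5, 9.2]
grip_width: 0.5
finger_force: 4.1
```

Green is on its end stop too, at 9.2 N. I release and draw back.

Request:
drive_tool(plan="0 0 -0.004 0 -1; 0 0 -0.009 0 -1; 0 0 -0.015 0 -1; 0 0 -0.03 0 -1; 0 0 -0.06 0 -1; 0 0 -0.11 0 -1; 0 0 -0.16 0 -1; 0 0 -0.18 0 -1; 0 0 -0.18 0 -1; 0 0 -0.18 0 -1; 0 0 -0.18 0 -1; 0 0 -0.18 0 -1")

```text
time_s: 11.38
ee_pos: [597.4, -63.4, 245.2]
tool_rot: [-0.001, 0.158, 0.987, -0.0]
contact_force: [-0.4, 0.5, -0.3]
grip_width: 0.5
finger_force: 0.0
```

```bash
python3 go.py; python3 - <<'E'
from h import *
c=r.read_camera("side"); cv2.imwrite("pics/s4.png",c["image"])
E
```

```text
t 11.375 p [597.4 -63.4 245.2] F [-0.42  0.48 -0.34] grip 0.5 q [ 0.17  0.39 -0.14  1.69  0.06  1.08  1.27] axes [[-0.95, 0.311, -0.002], [0.311, 0.95, 0.0], [0.002, -0.0, -1.0]]
```

View pics/s4.png

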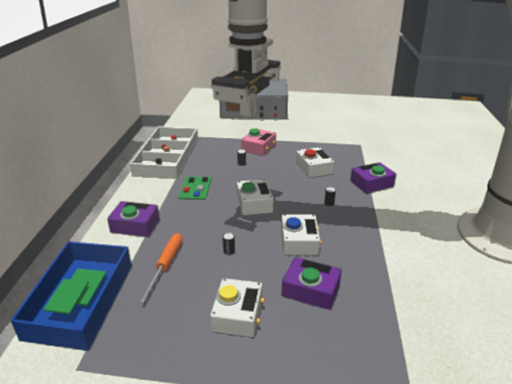

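The view matches the start: red at (310,154) and green at (248,187) are up and in place, and the capacitors, screwdriver and board have not moved. The hand is 190 mm above the green button, so I hand in.

```bash
python3 -c "
from station import r
print(r.close_job())"
```

```text
the job is handed in; nothing more can be done
None
```

I pressed the red button and then the green one to their end stops (about 9 N each), held each for about half a second and let it spring back, then drew the hand about 190 mm clear and handed in at 11.4 s; nothing else looked moved in the last picture, and no verdict came back.

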